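# Find the balance point of a locomotive chassis and balance it on the stand

### The arm

A 6-joint arm with a two-finger parallel gripper is mounted at the origin on the work surface. World frame = base frame: x ahead of the robot, y to its left, z up, the work surface at z = 0. Lengths are in mm, angles in rad, forces in N, time in s.
With the tool pointing down it reaches from about 275 to 1000 mm from the base axis. Payload 8.4 kg.
Tool frame: the origin (TCP) lies at the very end of the fingers, on their centre line; the grasp point (between the pads) lies 19 mm behind it; z points along the fingers, y is the direction in which the jaws open and shut (so a half turn about z gives the same grasp; the last joint's range is limited). The gripper opens to 85 mm and grips with 20 to 120 N. Pads are 22 mm wide; open, the fingers measure 114 mm over their backs; the gripper's body (76 mm by 85 mm) begins 54 mm behind the grasp point. The pads swing forward as they close: fully open they stand 13 mm farther back than shut.
Start: joints at [1.297, 0.353, 1.633, -0, 1.155, -0.002], TCP at [167.79, 602.059, 231.281] pointing down, gripper open.
Joint ranges: [-2.63, 2.63], [-0.92, 2.1], [0.06, 2.66], [-1.3, 4.44], [0, 2.69], [-3.02, 3.02]. Speed limits (rad/s): [2.22, 2.22, 2.79, 3.14, 3.14, 3.14].

### API

Orientations are given as [roll, pitch, yaw] about the fixed x, y, z axes, in that order (R = Rz(yaw) Ry(pitch) Rx(roll)).
In Python, from rig import sense, grab_frame, get_calibration, sign_off, boxes_of, trace gives the robot as it stands.
- The arm moves only by the tool servo_tool, never from a script. Its argument "rows" is a list of rows, each a list of 3 entries, a list of its own where there are three numbers: the finger opening in mm, from 0 to 85.4, then the shift along the tool's x, y, z in mm, then the turn, a rotation vector about the tool's x, y, z in degrees. A call has 1 to 8 rows; each row shifts and turns the commanded pose from where the row before left it, along the tool's axes as they then stand; what a row does not reach is not made up. A row lasts 1/8 s, in which the tool goes at most 62.5 mm and 10.7 degrees, less where a joint would pass 70% of its speed; a pose out of reach is approached as far as the arm can. A call is refused whole if a number of a shift passes 62.5 or a number of a turn 10.7, either way. A call with a gripper value outside its range is refused whole. The fingers move at their own pace and stop on an object; "force" is the grip in N (left out, the last holds). Time passes only in rows, so rows that do not move let the fingers close. It gives the time, the measured TCP pose, the force and the opening at its end, in the units of the state.
- sense(): the state, without advancing time (a new reading comes with each control period).
- grab_frame(name): name is "scene" or "top"; returns the picture (420x560x3 uint8, blue, green, red); there is no depth.
- get_calibration(name): a dict with "intrinsics" (3x3 intrinsics, pixels), "world_to_cam" (4x4, takes a point from world to camera coordinates). Camera axes: x right, y down, z forward; pixel columns grow to the right and rows downward; lengths in mm; the calibration is good to about 2 mm. A picture is of the moment at which its call begins. get_calibration takes no time and is no camera call.
- sign_off(): hands the job in, once; it reports no verdict.
Trained networks look in the newest picture that a camera, given by its name, has taken for a name from the list of things; names that differ only in an ending like _2 or _b are one class to them, and where a whole thing is asked for, a point or a joint stands for the part that bears it (a point fixed in the world has none). Each returns a list of dicts, best first, with "conf" (0 to 1); they miss things now and then, are a little off and sometimes report something else, mostly with a low value. They report only what shows in the picture. A call takes as long as a camera call. They do not tell look-alikes from the thing itself.
- boxes_of(camera, thing): "centre" ([x, y, z] in mm, in the coordinates of the camera as it stood for that picture, good to about 4 mm: the middle of the surface that is visible of it).
- trace(camera, thing): "mask" (420x560 bool, what is visible of it).
The state is a dict: "clock": time; "qpos": joint angles; "qvel": joint speeds; "joint_efforts": joint torques, N m; "eef_pos": TCP position; "tcp_rot": TCP orientation; "contact_force": force on the tool from outside, world axes, zero at the start; "wrist_torque": the same for the moment, N m; "opening": opening from 0.0 (shut) to 1.0 (fully open).
Only numpy, scipy, OpenCV 4.12 (cv2) and the standard library are available. Lean on these libraries where they do the work, as an engineer would, in place of code of your own. Each camera call takes 0.05 s, during which the arm holds its last target. There are 200 camera calls.

### The job

The long brass locomotive chassis has ballast hidden inside it, nearer one end. First feel how its weight lies: lift it by one end about a finger's width while the other end stays on the table (try both ends if you like), then lay it flat on the table and let go. Then take it again nearer the middle and set it, upright and level, across the top of the narrow balancing stand so that it stays balanced there by itself, leaving the cab, chimney, crane and burnisher where they are.

Things in the scene. Friction and masses are not known exactly. Their poses are not given: they have to be found in the camera images.
- frame: Locomotive chassis: closed brass box bar 176 x 36 x 34 mm (length x, width y, height z), both ends and sides alike: dark end beams, dark wheel discs on the sides, rivets on top; two 11 mm buffers stick out 10 mm from each end, 18 mm up. Lies flat on the table, any yaw. Origin: centre of the underside, z up. 0.5 to 0.7 kg. Balance point hidden, 18 to 38 mm from the middle towards one end.
- frame_end1 (a point): middle of the underside's edge at one end of the chassis's box, at chassis x = +88 mm; on the table its z is 0. Which end is the heavy one cannot be seen. The ballast is fixed inside and does not shift; across its width the chassis is balanced
- frame_end2 (a point): the same at the other end (chassis x = -88 mm)
- stand: Balancing stand bolted to the table, 65 mm high: grey foot 90 x 80 x 10 mm (its x, y, z), steel post 24 x 18 mm, small flat wooden top 30 mm (its x) by 24 mm (its y), 10 mm thick. Origin: centre of the foot's underside, z up. It stands to the robot's left or right, the chassis on the other side
- stand_top (a point): centre of the stand's wooden top surface, 65 mm above the table. The chassis stays on it only if its balance point is over the wooden top; which way it points does not matter. The top is narrower than the chassis: fingers at the chassis's sides pass beside it
- cab: bystander: half-built black locomotive cab, 60 x 75 x 62 mm, open to the top, stands on the table; origin: centre of its underside
- chimney: bystander: nickel-silver chimney stack, 64 mm tall, foot 40 mm in diameter, standing; origin: centre of its underside
- crane: bystander: yellow plastic toy crane, foot 70 x 50 mm, jib tip 100 mm high and 85 mm out along its y; origin: centre of its underside
- burnisher: bystander: burnisher with a wooden handle, 165 mm long, lying along its x, 22 mm thick; origin: below its middle on the table
Mind the look-alikes: they are no part of the job. What is meant by the stand is not purple or turquoise, and is the larger of those in its own colour.

How it is judged (in metres and radians):
On the way, in this order (a step that is already met when the one before it is completed fails the run):
1. the chassis is held by the fingers with one end more than 8 mm up while the other end stays within 5 mm of the table (((height (world z) of frame_end1 above 0.008 m and height (world z) of frame_end2 below 0.005 m) or (height (world z) of frame_end2 above 0.008 m and height (world z) of frame_end1 below 0.005 m)) and contact force between frame and the fingers above 0.5 N), for 0.2 s.
2. the chassis lies flat on the table (both ends within 4 mm of it) and is let go (height (world z) of each of frame_end1, frame_end2 below 0.004 m and angle between frame's own z axis and vertical below 0.1 rad and contact force between frame and the fingers below 0.1 N), for 0.2 s.
At the end, for the whole second after the job is handed in: The chassis rests on the stand's wooden top alone, upright and level (tilt under 0.07 rad, underside 61 to 69 mm above the table, its middle within 60 mm of the stand's centre), at rest, let go (contact force between frame and stand above 2 N and z of frame in the frame of stand between 0.061 and 0.069 m and horizontal distance between frame and stand_top below 0.06 m and angle between frame's own z axis and vertical below 0.07 rad and linear speed of frame below 0.02 m/s and angular speed of frame below 0.1 rad/s); the robot touches nothing.
It fails at once if the cab, chimney, crane or burnisher is moved more than 20 mm (distance of any of cab, chimney, crane, burnisher from where it was at the start of the episode above 0.02 m).
It also fails if it takes over 62 s, if anything falls off the work surface, if the arm or the gripper's body presses on something with over 40 N, if the wrist force passes 120 N, or if a joint passes its speed limit or range.

## Working session

There is one attempt and no reset: what is moved stays moved. The work goes in short steps, Python scripts to look and compute and a tool call to move; the robot and the scene stay as the last step left them, time stands still between calls to the robot, and variables do not carry over. Pictures are saved under pics/ and viewed, about 8 in all and at most 12, crops included, and the job is handed in when it is done.

Besides the shell and the picture viewer there is one more tool, called in YAML: its name, and indented under it one key for each argument. servo_tool: Moves the arm, as the interface text tells. Its arguments: {"type":"object","properties":{"rows":{"type":"array","items":{"type":"array"}},"force":{"type":"number"}},"required":["rows"]}

```bash
mkdir -p pics; cat > h.py <<'E'
import numpy as np,cv2
from rig import *
def cal(n):
    c=get_calibration(n);return np.array(c["intrinsics"]),np.array(c["world_to_cam"])
def toworld(n,p):
    K,T=cal(n);return (np.linalg.inv(T)@np.r_[p,1])[:3]
def px(n,P):
    K,T=cal(n);c=(T@np.r_[P,1])[:3];u=K@c;return u[:2]/u[2]
def ray(n,uv,z):
    K,T=cal(n);R=T[:3,:3];o=-R.T@T[:3,3];d=R.T@np.linalg.inv(K)@np.r_[uv,1];return o+d*(z-o[2])/d[2]
E
python3 - <<'E'
from h import *
for n in("scene","top"):
    im=grab_frame(n);cv2.imwrite(f"pics/{n}0.png",im)
    for t in("frame","stand","cab","chimney","crane","burnisher"):
        for b in boxes_of(n,t):
            if b["conf"]>.2:
                w=toworld(n,b["centre"]);print(n,t,round(b["conf"],2),w.round(),px(n,w).round())
print(sense())
E
```

```text
scene frame 0.82 [ 522. -211.   32.] [188. 234.]
scene stand 0.97 [556. 208.   6.] [357. 217.]
scene stand 0.81 [396. 228.  12.] [339. 178.]
scene stand 0.78 [553.  77.   4.] [308. 227.]
scene stand 0.61 [405.  71.  10.] [287. 190.]
scene cab 0.76 [747.  25.  10.] [317. 290.]
scene chimney 0.21 [ 521. -208.   34.] [189. 233.]
scene burnisher 0.81 [788. 230.  16.] [414. 281.]
top frame 0.88 [ 510. -213.   33.] [364. 237.]
top stand 0.85 [386. 229.   9.] [173. 287.]
top stand 0.67 [545.  82.   9.] [237. 221.]
top stand 0.61 [401.  70.   3.] [241. 281.]
top cab 0.81 [758.  19.  -0.] [265. 133.]
top chimney 0.76 [746. -97.  64.] [315. 132.]
top crane 0.8 [ 737. -224.   52.] [370. 138.]
top burnisher 0.74 [775. 239.  16.] [173. 123.]
{'clock': 0.7, 'qpos': array([ 1.29661444e+00,  3.52989966e-01,  1.63343729e+00,  1.59430699e-05,
        1.15523702e+00, -2.39355326e-03]), 'qvel': array([ 0.00127984, -0.00199571,  0.0012447 ,  0.00169205, -0.00145483,
        0.00173182]), 'joint_efforts': array([-6.57170949e-04, -6.05021167e+01, -3.42393100e+01, -4.36925257e-05,
        1.15524290e-03,  3.10118054e-06]), 'eef_pos': array([167.76674211, 602.02937379, 231.27125629]), 'tcp_rot': array([-3.14152106e+00, -1.47571075e-05,  2.86979788e+00]), 'contact_force': array([0.65699636, 0.3694714 , 0.58306396]), 'wrist_torque': array([ 0.01293921,  0.02951828, -0.00867944]), 'opening': 1.0027065386695746}
```

View pics/scene0.png

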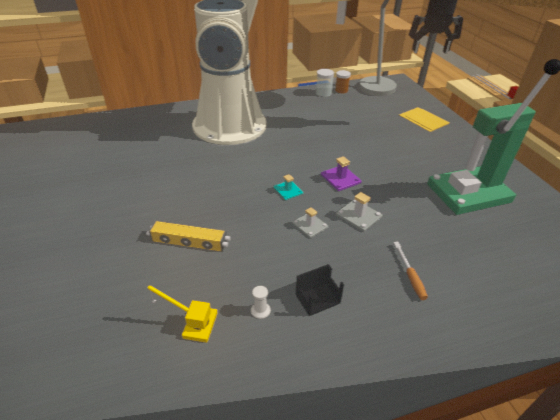

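View pics/top0.png

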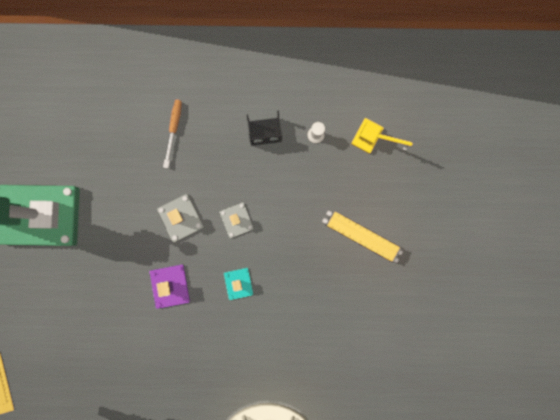

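The scene picture shows four stand look-alikes: large grey (360,210), small grey (311,222), purple (342,173) and turquoise (289,187). I choose the large grey one, at (180,218) in the top view. The chassis is at (364,237) in the top view. Next I measure both and check in a crop.

```bash
python3 - <<'E'
from h import *
im=grab_frame("top")
hsv=cv2.cvtColor(im,cv2.COLOR_BGR2HSV)
m=cv2.inRange(hsv,(12,110,80),(35,255,255))
n,l,s,c=cv2.connectedComponentsWithStats(m)
for i in range(1,n):
    if s[i][4]<60 or s[i][1]<60: continue
    pts=np.argwhere(l==i)[:,::-1].astype(float)
    x,y=c[i]
    z=65 if x<220 else 34
    W=np.array([ray("top",p,z)[:2] for p in pts]).astype(np.float32)
    r=cv2.minAreaRect(W); print(c[i].round(1),s[i][4],"rect",np.round(r[0]),np.round(r[1]),round(r[2],1),"mean",W.mean(0).round(1))
mm=trace("top","frame")
k=mm[0]["mask"];pts=np.argwhere(k)[:,::-1].astype(float)
W=np.array([ray("top",p,34)[:2] for p in pts]).astype(np.float32);r=cv2.minAreaRect(W);print("frame mask",r,W.mean(0))
K,T=cal("top");print("cam",-T[:3,:3].T@T[:3,3])
a=cv2.resize(im[180:260,130:260],None,fx=5,fy=5,interpolation=cv2.INTER_CUBIC)
b=cv2.resize(im[195:275,310:420],None,fx=5,fy=5,interpolation=cv2.INTER_CUBIC)
cv2.imwrite("pics/crop.png",cv2.resize(np.hstack([a,b]),None,fx=.66,fy=.66))
E
```

```text
[175.  115.9] 242 rect [778. 222.] [19. 75.] 82.4 mean [778. 222.]
[372.5 136.3] 842 rect [ 729. -253.] [127.  72.] 61.8 mean [ 745.  -232.6]
[363.2 236.2] 1242 rect [ 512. -211.] [169.  39.] 61.7 mean [ 512.1 -211.6]
[  4.3 391.3] 461 rect [179. 573.] [126.  28.] 3.3 mean [161.3 576.4]
frame mask ((511.5711669921875, -209.855712890625), (194.21728515625, 39.52996063232422), 61.573055267333984) [ 511.1174  -210.51373]
cam [ 504.36452897  -16.82975368 1031.90448366]
```

View pics/crop.png

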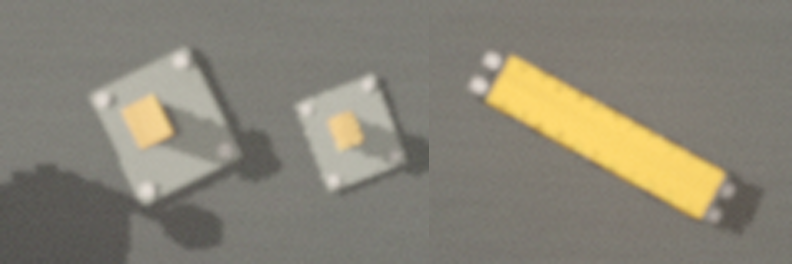

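The crop confirms the large grey stand, with its wooden top at about (175,217), beside the smaller grey one. The chassis is plain brass with its axis at about 61.6° in world. Next I get the stand pose and a move planner.

```bash
cat >> h.py <<'E'
def plan(x,y,z,yaw,n=None,op=85):
    s=sense();p=np.array(s["eef_pos"]);w=np.degrees(s["tcp_rot"][2])
    d=np.array([x,y,z])-p;dy=(yaw-w+180)%360-180
    k=n or int(max(np.ceil(np.linalg.norm(d)/60),np.ceil(abs(dy)/10.5)))
    print("from",p.round(1),round(w,1),"rpy",np.degrees(s["tcp_rot"]).round(2),"d",d.round(1),"dyaw",round(dy,1),"n",k)
    for i in range(k):
        a=np.radians(w+dy*i/k);e=d/k
        print([op,[round(float(v),1) for v in (e[0]*np.cos(a)+e[1]*np.sin(a),e[0]*np.sin(a)-e[1]*np.cos(a),-e[2])],[0,0,round(-dy/k,2)]],end=",")
    print()
def st():
    s=sense();print("t",round(s["clock"],2),s["eef_pos"].round(1),np.degrees(s["tcp_rot"]).round(2),"F",np.round(s["contact_force"],2),"M",np.round(s["wrist_torque"],3),"op",round(s["opening"],3),"q",s["qpos"].round(2))
E
python3 - <<'E'
from h import *
for n,(x0,x1,y0,y1) in {"top":(160,190,205,235),"scene":(350,372,192,210)}.items():
    im=grab_frame(n); hsv=cv2.cvtColor(im,cv2.COLOR_BGR2HSV)
    m=np.zeros(im.shape[:2],np.uint8);m[y0:y1,x0:x1]=cv2.inRange(hsv,(8,70,120),(35,255,255))[y0:y1,x0:x1]
    pts=np.argwhere(m)[:,::-1].astype(float)
    W=np.array([ray(n,p,65)[:2] for p in pts]).astype(np.float32);r=cv2.minAreaRect(W)
    print(n,len(pts),r,W.mean(0))
    k=[t for t in trace(n,"stand") if t["mask"][y0+15:y1+15,x0:x1].sum()>50]
    if k and n=="top":
        q=k[0]["mask"].astype(np.uint8);P=np.argwhere(q)[:,::-1].astype(float);V=np.array([ray(n,p,10)[:2] for p in P]).astype(np.float32);print("foot",cv2.minAreaRect(V),V.mean(0))
u=np.array([np.cos(np.radians(61.6)),np.sin(np.radians(61.6))]);c=np.array([511.5,-210.8])
print(u, c+65*u,c-65*u)
plan(*(c-65*u),150,61.6)
E
```

```text
top 160 ((548.5431518554688, 215.2091522216797), (31.356830596923828, 25.879199981689453), 28.204008102416992) [548.85724 215.46602]
foot ((548.5450439453125, 215.33457946777344), (90.93250274658203, 78.80892181396484), 29.849327087402344) [548.81335 214.95607]
scene 127 ((552.8991088867188, 213.9922637939453), (36.4863166809082, 34.57196807861328), 30.865673065185547) [552.985   214.72314]
[0.47562421 0.87964857] [ 542.41557359 -153.62284276] [ 480.58442641 -267.97715724]
from [167.8 602.1 231.3] 164.4 rpy [180.     0.   164.43] d [ 312.8 -870.   -81.3] dyaw -102.8 n 16
[85, [-33.4, -47.1, 5.1], [0, 0, np.float64(6.43)]],[85, [-38.5, -43.1, 5.1], [0, 0, np.float64(6.43)]],[85, [-43.1, -38.5, 5.1], [0, 0, np.float64(6.43)]],[85, [-47.1, -33.5, 5.1], [0, 0, np.float64(6.43)]],[85, [-50.6, -28.0, 5.1], [0, 0, np.float64(6.43)]],[85, [-53.4, -22.1, 5.1], [0, 0, np.float64(6.43)]],[85, [-55.5, -16.0, 5.1], [0, 0, np.float64(6.43)]],[85, [-57.0, -9.7, 5.1], [0, 0, np.float64(6.43)]],[85, [-57.7, -3.3, 5.1], [0, 0, np.float64(6.43)]],[85, [-57.7, 3.2, 5.1], [0, 0, np.float64(6.43)]],[85, [-57.0, 9.7, 5.1], [0, 0, np.float64(6.43)]],[85, [-55.5, 16.0, 5.1], [0, 0, np.float64(6.43)]],[85, [-53.4, 22.1, 5.1], [0, 0, np.float64(6.43)]],[85, [-50.6, 27.9, 5.1], [0, 0, np.float64(6.43)]],[85, [-47.1, 33.4, 5.1], [0, 0, np.float64(6.43)]],[85, [-43.1, 38.5, 5.1], [0, 0, np.float64(6.43)]],
```

servo_tool:
  rows:
    - [85,[-33.4,-47.1,5],[0,0,6.43]]
    - [85,[-38.5,-43.1,5],[0,0,6.43]]
    - [85,[-43.1,-38.5,5],[0,0,6.43]]
    - [85,[-47.1,-33.5,5],[0,0,6.43]]
    - [85,[-50.6,-28,5],[0,0,6.43]]
    - [85,[-53.4,-22.1,5],[0,0,6.43]]
    - [85,[-55.5,-16,5],[0,0,6.43]]
    - [85,[-57,-9.7,5],[0,0,6.43]]
  force: 60

```text
clock: 2.0
eef_pos: [324.7, 165.4, 191.5]
tcp_rot: [3.14, -0.0, 1.969]
contact_force: [1.3, 0.8, -0.2]
opening: 0.993
```

servo_tool:
  rows:
    - [85,[-57.7,-3.3,5],[0,0,6.43]]
    - [85,[-57.7,3.2,5],[0,0,6.43]]
    - [85,[-57,9.7,5],[0,0,6.43]]
    - [85,[-55.5,16,5],[0,0,6.43]]
    - [85,[-53.4,22.1,5],[0,0,6.43]]
    - [85,[-50.6,27.9,5],[0,0,6.43]]
    - [85,[-47.1,33.4,5],[0,0,6.43]]
    - [85,[-43.1,38.5,5],[0,0,6.43]]

```text
clock: 3.0
eef_pos: [480.8, -270.3, 151.2]
tcp_rot: [3.141, -0.0, 1.07]
contact_force: [1.4, -0.3, 0.7]
opening: 0.996
```

```bash
python3 - <<'E'
from h import *
st()
plan(480.5,-268,100,61.6,3)
plan(480.5,-268,8,61.6,4)
im=grab_frame("scene");cv2.imwrite("pics/s1.png",cv2.resize(im[140:300,80:300],None,fx=3,fy=3))
E
```

```text
t 3.0 [ 480.8 -270.3  151.2] [ 1.7997e+02 -1.0000e-02  6.1310e+01] F [ 1.39 -0.28  0.71] M [-0.019 -0.023 -0.   ] op 0.996 q [-0.51  0.33  1.87  0.    0.94 -0.01]
from [ 480.8 -270.3  151.2] 61.3 rpy [ 1.7997e+02 -1.0000e-02  6.1310e+01] d [ -0.3   2.3 -51.2] dyaw 0.3 n 3
[85, [0.6, -0.4, 17.1], [0, 0, np.float64(-0.1)]],[85, [0.6, -0.4, 17.1], [0, 0, np.float64(-0.1)]],[85, [0.6, -0.4, 17.1], [0, 0, np.float64(-0.1)]],
from [ 480.8 -270.3  151.2] 61.3 rpy [ 1.7997e+02 -1.0000e-02  6.1310e+01] d [  -0.3    2.3 -143.2] dyaw 0.3 n 4
[85, [0.5, -0.3, 35.8], [0, 0, np.float64(-0.07)]],[85, [0.5, -0.3, 35.8], [0, 0, np.float64(-0.07)]],[85, [0.5, -0.3, 35.8], [0, 0, np.float64(-0.07)]],[85, [0.5, -0.3, 35.8], [0, 0, np.float64(-0.07)]],
```

View pics/s1.png

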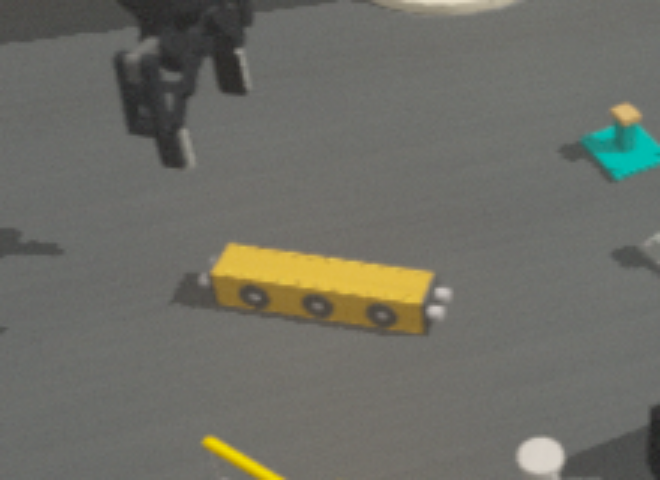

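The picture shows the gripper above the chassis's left end (about (215,270) in the crop), jaws across its width. Descending.

servo_tool:
  rows:
    - [85,[0.6,-0.4,36],[0,0,-0.1]]
    - [85,[0.6,-0.4,36],[0,0,-0.1]]
    - [85,[0.6,-0.4,36],[0,0,-0.1]]
    - [85,[0,0,26],[0,0,0]]
    - [85,[0,0,12],[0,0,0]]
    - [85,[0,0,0],[0,0,0]]
    - [85,[0,0,0],[0,0,0]]

```text
clock: 3.92
eef_pos: [480.8, -266.4, 6.3]
tcp_rot: [3.14, 0.0, 1.079]
contact_force: [-0.1, -0.7, 0.3]
opening: 0.992
```

```bash
python3 -c "
from h import *
st()"
```

```text
t 3.92 [ 480.8 -266.4    6.3] [179.91   0.    61.85] F [-0.14 -0.7   0.26] M [ 0.045 -0.03   0.018] op 0.992 q [-0.51  0.55  1.94 -0.    0.65 -0.02]
```

servo_tool:
  rows:
    - [30,[0,0,0],[0,0,0]]
    - [30,[0,0,0],[0,0,0]]
    - [30,[0,0,0],[0,0,0]]
    - [30,[0,0,0],[0,0,0]]
    - [30,[0,0,0],[0,0,0]]
    - [30,[0,0,0],[0,0,0]]
    - [30,[0,0,0],[0,0,0]]
    - [30,[0,0,0],[0,0,0]]
  force: 60

```text
clock: 4.92
eef_pos: [481.3, -266.7, 6.3]
tcp_rot: [3.139, 0.0, 1.079]
contact_force: [1.6, -1.2, 7.3]
opening: 0.41
```

```bash
python3 -c "
from h import *
st()"
```

```text
t 4.92 [ 481.3 -266.7    6.3] [179.85   0.    61.84] F [ 1.63 -1.23  7.26] M [-0.131 -0.092 -0.09 ] op 0.41 q [-0.51  0.55  1.94 -0.    0.65 -0.02]
```

servo_tool:
  rows:
    - [30,[0,0,-2.8],[0,-1.05,0]]
    - [30,[0,0,-2.8],[0,-1.05,0]]
    - [30,[0,0,-2.8],[0,-1.05,0]]
    - [30,[0,0,-2.8],[0,-1.05,0]]
    - [30,[0,0,0],[0,0,0]]
    - [30,[0,0,0],[0,0,0]]
    - [30,[0,0,0],[0,0,0]]
    - [30,[0,0,0],[0,0,0]]

```text
clock: 5.92
eef_pos: [480.0, -265.6, 16.3]
tcp_rot: [-3.141, 0.073, 1.079]
contact_force: [1.0, 1.0, -1.9]
opening: 0.412
```

```bash
python3 -c "
from h import *
st()
im=grab_frame('scene');cv2.imwrite('pics/s2.png',cv2.resize(im[170:290,100:280],None,fx=4,fy=4,interpolation=2))
st()"
```

```text
t 5.92 [ 480.  -265.6   16.3] [-179.97    4.19   61.84] F [ 0.97  1.01 -1.87] M [ 0.57  -0.578 -0.176] op 0.412 q [-0.46  0.53  1.94 -0.12  0.67  0.12]
t 5.97 [ 480.  -265.6   16.3] [-179.97    4.19   61.85] F [ 1.68  1.25 -1.9 ] M [ 0.532 -0.508 -0.141] op 0.409 q [-0.46  0.53  1.94 -0.12  0.67  0.12]
```

View pics/s2.png

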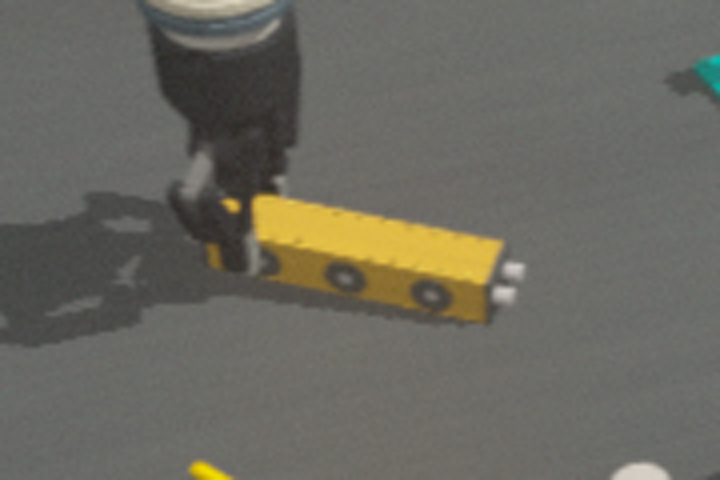

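The lifted left end is visible, with a gap and shadow beneath it at about (215,265), and the right end is on the table. Lay it down and release.

servo_tool:
  rows:
    - [30,[0,0,2.8],[0,1.05,0]]
    - [30,[0,0,2.8],[0,1.05,0]]
    - [30,[0,0,2.8],[0,1.05,0]]
    - [30,[0,0,2.6],[0,1.05,0]]
    - [30,[0,0,0],[0,0,0]]
    - [60,[0,0,0],[0,0,0]]
    - [85,[0,0,0],[0,0,0]]
    - [85,[0,0,0],[0,0,0]]

```text
clock: 6.98
eef_pos: [479.9, -266.2, 5.4]
tcp_rot: [-3.141, -0.0, 1.08]
contact_force: [0.4, -0.1, -0.0]
opening: 0.995
```

servo_tool:
  rows:
    - [85,[0,0,0],[0,0,0]]
    - [85,[0,0,0],[0,0,0]]
    - [85,[0,0,0],[0,0,0]]
    - [85,[0,0,-15],[0,0,0]]
    - [85,[0,0,-40],[0,0,0]]
    - [85,[0,0,-40],[0,0,0]]
    - [85,[0,0,0],[0,0,0]]

```text
clock: 7.85
eef_pos: [482.2, -267.4, 104.4]
tcp_rot: [3.135, 0.0, 1.079]
contact_force: [0.1, -1.3, -1.1]
opening: 0.993
```

```bash
python3 - <<'E'
from h import *
st()
im=grab_frame("top");cv2.imwrite("pics/t2.png",im)
k=trace("top","frame")[0]["mask"];pts=np.argwhere(k)[:,::-1].astype(float)
W=np.array([ray("top",p,34)[:2] for p in pts]).astype(np.float32);print(cv2.minAreaRect(W))
hsv=cv2.cvtColor(im,cv2.COLOR_BGR2HSV);m=cv2.inRange(hsv,(12,110,80),(35,255,255))
pts=np.array([p for p in np.argwhere(m)[:,::-1] if 300<p[0]<430 and 180<p[1]<290],float)
W=np.array([ray("top",p,34)[:2] for p in pts]).astype(np.float32);print(cv2.minAreaRect(W),len(pts))
E
```

```text
t 7.85 [ 482.2 -267.4  104.4] [1.7962e+02 1.0000e-02 6.1850e+01] F [ 0.1  -1.27 -1.12] M [-0.039  0.033 -0.044] op 0.993 q [-0.51  0.39  1.9  -0.    0.84 -0.02]
((512.4386596679688, -205.57464599609375), (179.41017150878906, 43.511146545410156), 61.04584884643555)
((509.6312255859375, -210.29934692382812), (170.5241241455078, 39.503211975097656), 61.51224899291992) 1240
```

View pics/t2.png

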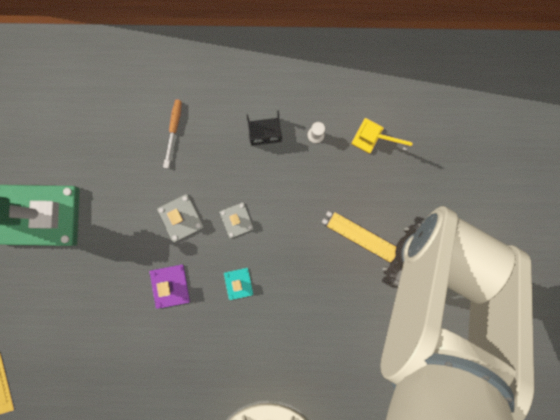

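The top view shows the chassis flat and released at (362,237), partly hidden by the arm. Nothing else has moved. Next I grip near the middle and weigh it.

```bash
python3 -c "
from h import *
plan(506.2,-219.3,60,61.5,2)
"
```

```text
from [ 480.2 -266.2  101.3] 61.8 rpy [179.92   0.    61.85] d [ 26.   46.9 -41.3] dyaw -0.3 n 2
[85, [26.8, 0.4, 20.7], [0, 0, np.float64(0.17)]],[85, [26.8, 0.3, 20.7], [0, 0, np.float64(0.17)]],
```

servo_tool:
  rows:
    - [85,[26.8,0.4,20],[0,0,0.2]]
    - [85,[26.8,0.3,20],[0,0,0.2]]
    - [85,[0,0,30],[0,0,0]]
    - [85,[0,0,18],[0,0,0]]
    - [85,[0,0,6],[0,0,0]]
    - [85,[0,0,0],[0,0,0]]
    - [30,[0,0,0],[0,0,0]]
    - [30,[0,0,0],[0,0,0]]
  force: 80

```text
clock: 8.95
eef_pos: [506.5, -219.6, 7.3]
tcp_rot: [3.14, -0.0, 1.072]
contact_force: [-0.0, -0.6, -0.6]
opening: 0.6
```

servo_tool:
  rows:
    - [30,[0,0,0],[0,0,0]]
    - [30,[0,0,0],[0,0,0]]
    - [30,[0,0,0],[0,0,0]]
    - [30,[0,0,0],[0,0,0]]
    - [30,[0,0,0],[0,0,0]]
    - [30,[0,0,-5],[0,0,0]]
    - [30,[0,0,-15],[0,0,0]]
    - [30,[0,0,-20],[0,0,0]]

```text
clock: 9.95
eef_pos: [505.4, -219.0, 47.0]
tcp_rot: [-3.14, 0.0, 1.072]
contact_force: [0.7, 0.2, -5.8]
opening: 0.403
```

servo_tool:
  rows:
    - [30,[0,0,-20],[0,0,0]]
    - [30,[0,0,-20],[0,0,0]]
    - [30,[0,0,0],[0,0,0]]
    - [30,[0,0,0],[0,0,0]]
    - [30,[0,0,0],[0,0,0]]
    - [30,[0,0,0],[0,0,0]]

```text
clock: 10.7
eef_pos: [505.6, -219.1, 85.8]
tcp_rot: [-3.14, 0.0, 1.072]
contact_force: [-0.3, -0.0, -5.1]
opening: 0.409
```

```bash
python3 - <<'E'
from h import *
F=[];M=[]
for i in range(8):
    grab_frame("top");s=sense();F.append(s["contact_force"]);M.append(s["wrist_torque"])
st();F=np.mean(F,0);M=np.mean(M,0);a=np.radians(61.7)
u=np.array([np.cos(a),np.sin(a),0]);v=np.array([-np.sin(a),np.cos(a),0])
print("F",F,"M",M,"Mv",M@v,"Mu",M@u,"offset along u",  M@v/(-F[2])*1000)
im=grab_frame('scene');cv2.imwrite('pics/s3.png',cv2.resize(im[150:290,100:280],None,fx=4,fy=4,interpolation=2))
E
```

```text
t 11.1 [ 506.  -219.3   86.5] [-180.      0.     61.45] F [ 0.44  0.05 -5.6 ] M [ 0.055 -0.042 -0.017] op 0.406 q [-0.41  0.42  1.91 -0.    0.81  0.09]
F [ 0.02787206  0.13702923 -6.17982073] M [ 0.0818482  -0.04760856  0.00868757] Mv -0.09463614781166413 Mu -0.003114994056763537 offset along u -15.31373675403179
```

View pics/s3.png

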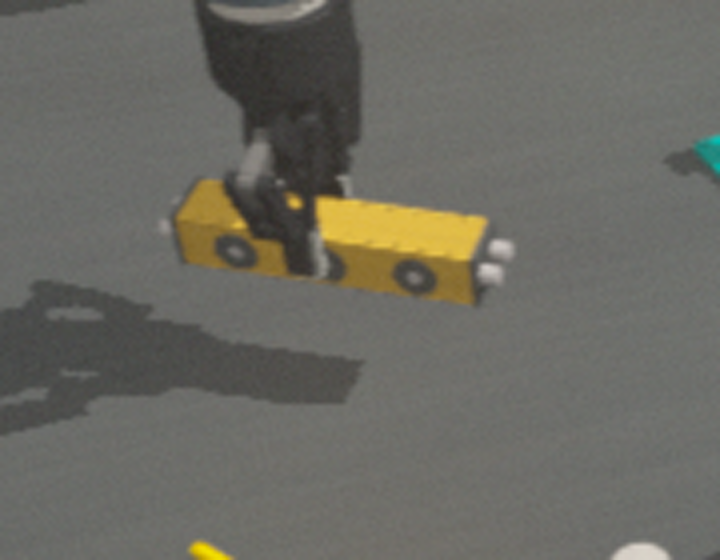

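The chassis hangs level: W ≈ 6.2 N, and the balance point is 15 mm towards tool -x, about 25 mm from the middle towards the left end. This agrees with the heavier pull when I lifted that end. Transport it now.

```bash
python3 -c "
from h import *
plan(562.4,222.4,115,29,12,30)
"
```

```text
from [ 506.  -219.2   86.5] 61.4 rpy [-180.      0.     61.45] d [ 56.4 441.6  28.5] dyaw -32.4 n 12
[30, [34.6, -13.5, -2.4], [0, 0, np.float64(2.7)]],[30, [33.9, -15.1, -2.4], [0, 0, np.float64(2.7)]],[30, [33.2, -16.7, -2.4], [0, 0, np.float64(2.7)]],[30, [32.3, -18.2, -2.4], [0, 0, np.float64(2.7)]],[30, [31.4, -19.7, -2.4], [0, 0, np.float64(2.7)]],[30, [30.5, -21.2, -2.4], [0, 0, np.float64(2.7)]],[30, [29.4, -22.6, -2.4], [0, 0, np.float64(2.7)]],[30, [28.3, -24.0, -2.4], [0, 0, np.float64(2.7)]],[30, [27.2, -25.3, -2.4], [0, 0, np.float64(2.7)]],[30, [26.0, -26.5, -2.4], [0, 0, np.float64(2.7)]],[30, [24.7, -27.7, -2.4], [0, 0, np.float64(2.7)]],[30, [23.3, -28.8, -2.4], [0, 0, np.float64(2.7)]],
```

servo_tool:
  rows:
    - [30,[34.6,-13.5,-10],[0,0,2.7]]
    - [30,[33.9,-15.1,-10],[0,0,2.7]]
    - [30,[33.2,-16.7,-8],[0,0,2.7]]
    - [30,[32.3,-18.2,0],[0,0,2.7]]
    - [30,[31.4,-19.7,0],[0,0,2.7]]
    - [30,[30.5,-21.2,0],[0,0,2.7]]
    - [30,[29.4,-22.6,0],[0,0,2.7]]
    - [30,[28.3,-24,0],[0,0,2.7]]

```text
clock: 12.15
eef_pos: [543.5, 76.5, 114.6]
tcp_rot: [3.141, -0.0, 0.694]
contact_force: [-0.4, -0.0, -5.9]
opening: 0.406
```

servo_tool:
  rows:
    - [30,[27.2,-25.3,0],[0,0,2.7]]
    - [30,[26,-26.5,0],[0,0,2.7]]
    - [30,[24.7,-27.7,0],[0,0,2.7]]
    - [30,[23.3,-28.8,0],[0,0,2.7]]
    - [30,[0,0,0],[0,0,0]]
    - [30,[0,0,0],[0,0,0]]
    - [30,[0,0,0],[0,0,0]]
    - [30,[0,0,0],[0,0,0]]

```text
clock: 13.15
eef_pos: [562.1, 221.7, 114.5]
tcp_rot: [3.142, 0.0, 0.506]
contact_force: [-0.3, 0.1, -5.6]
opening: 0.409
```

```bash
python3 - <<'E'
from h import *
F=[];M=[]
for i in range(16):
    im=grab_frame("scene");s=sense();F.append(s["contact_force"]);M.append(s["wrist_torque"])
st();a=s["tcp_rot"][2];u=np.array([np.cos(a),np.sin(a),0]);v=np.array([-np.sin(a),np.cos(a),0])
print("sd",np.std(M,0));F=np.mean(F,0);M=np.mean(M,0);o=M@v/(-F[2])*1000
print("F",F,"M",M,"Mu",M@u,"offset",o)
t=np.array([549,215])+15.3*np.array([np.cos(np.radians(29)),np.sin(np.radians(29))])
plan(*t,80,29,2,30)
cv2.imwrite('pics/s4.png',cv2.resize(im[130:270,270:450],None,fx=4,fy=4,interpolation=2))
E
```

```text
t 13.95 [562.1 222.5 114.5] [180.    -0.    29.05] F [ 0.39  0.23 -6.96] M [ 0.044 -0.122  0.078] op 0.405 q [ 0.37  0.45  1.77 -0.    0.92  1.44]
sd [0.01645964 0.02686549 0.0310597 ]
F [ 0.20501108  0.0228905  -6.15089555] M [ 0.04598807 -0.10262996  0.00949826] Mu -0.009634462166416873 offset -18.216704115379393
from [562.1 222.5 114.5] 29.1 rpy [180.    -0.    29.05] d [  0.3  -0.1 -34.5] dyaw -0.1 n 2
[30, [0.1, 0.1, 17.2], [0, 0, np.float64(0.03)]],[30, [0.1, 0.1, 17.2], [0, 0, np.float64(0.03)]],
```

View pics/s4.png

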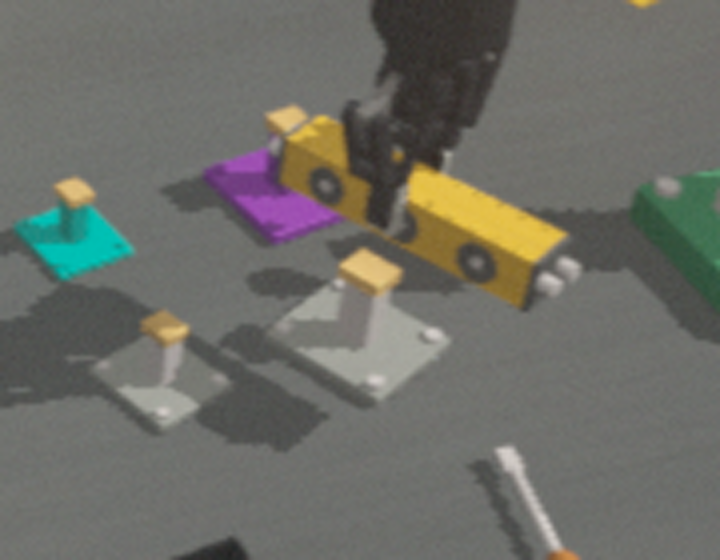

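The chassis (about (425,210) in the crop) hovers level above the large grey stand's wooden top (370,271). With both readings together the offset is about 17 mm, so I add about 2.5 mm in +x and lower.

servo_tool:
  rows:
    - [30,[1.3,0,12],[0,0,0]]
    - [30,[1.2,0,12],[0,0,0]]
    - [30,[0,0,8],[0,0,0]]
    - [30,[0,0,4],[0,0,0]]
    - [30,[0,0,2],[0,0,0]]
    - [30,[0,0,1],[0,0,0]]
    - [30,[0,0,0],[0,0,0]]
    - [30,[0,0,0],[0,0,0]]

```text
clock: 14.95
eef_pos: [564.5, 223.8, 75.8]
tcp_rot: [3.142, -0.0, 0.507]
contact_force: [-0.1, 0.1, -6.4]
opening: 0.406
```

servo_tool:
  rows:
    - [30,[0,0,1],[0,0,0]]
    - [30,[0,0,1],[0,0,0]]
    - [30,[0,0,0],[0,0,0]]
    - [30,[0,0,0],[0,0,0]]

```text
clock: 15.45
eef_pos: [564.3, 223.7, 73.5]
tcp_rot: [-3.142, 0.0, 0.507]
contact_force: [-0.2, 1.1, -5.6]
opening: 0.405
```

servo_tool:
  rows:
    - [30,[0,0,0.7],[0,0,0]]
    - [30,[0,0,0.5],[0,0,0]]
    - [30,[0,0,0],[0,0,0]]
    - [30,[0,0,0],[0,0,0]]

```text
clock: 15.95
eef_pos: [564.3, 223.7, 72.4]
tcp_rot: [3.142, -0.0, 0.507]
contact_force: [-0.3, -0.5, -3.3]
opening: 0.406
```

```bash
python3 - <<'E'
from h import *
F=[];M=[]
for i in range(6):
    grab_frame("scene");s=sense();F.append(s["contact_force"]);M.append(s["wrist_torque"])
st();print(np.mean(F,0),np.mean(M,0))
E
```

```text
t 16.25 [564.3 223.7  72.4] [180.    -0.    29.05] F [-1.65  0.06 -2.22] M [-0.033  0.11  -0.007] op 0.405 q [0.37 0.51 1.79 0.   0.84 1.44]
[-0.67190845 -0.04750407 -3.19835722] [-0.00682262  0.08960365  0.00327371]
```

servo_tool:
  rows:
    - [30,[0,0,0.4],[0,0,0]]
    - [30,[0,0,0.4],[0,0,0]]
    - [30,[0,0,0],[0,0,0]]
    - [30,[0,0,0],[0,0,0]]
    - [30,[0,0,0],[0,0,0]]
  force: 20

```text
clock: 16.88
eef_pos: [564.4, 223.8, 72.3]
tcp_rot: [3.142, -0.0, 0.507]
contact_force: [-4.7, -2.9, 6.7]
opening: 0.399
```

```bash
python3 - <<'E'
from h import *
F=[];M=[]
for i in range(6):
    im=grab_frame("scene");s=sense();F.append(s["contact_force"]);M.append(s["wrist_torque"])
st();print(np.mean(F,0),np.mean(M,0))
cv2.imwrite('pics/s5.png',cv2.resize(im[130:270,270:450],None,fx=4,fy=4,interpolation=2))
E
```

```text
t 17.18 [564.4 223.8  72.3] [ 1.800e+02 -1.000e-02  2.905e+01] F [-4.17 -0.5   7.48] M [-0.173  0.643 -0.016] op 0.409 q [ 0.37  0.51  1.79 -0.    0.84  1.44]
[-3.68764273 -1.14395075  6.61438836] [-0.22122338  0.67021018 -0.01061862]
```

View pics/s5.png

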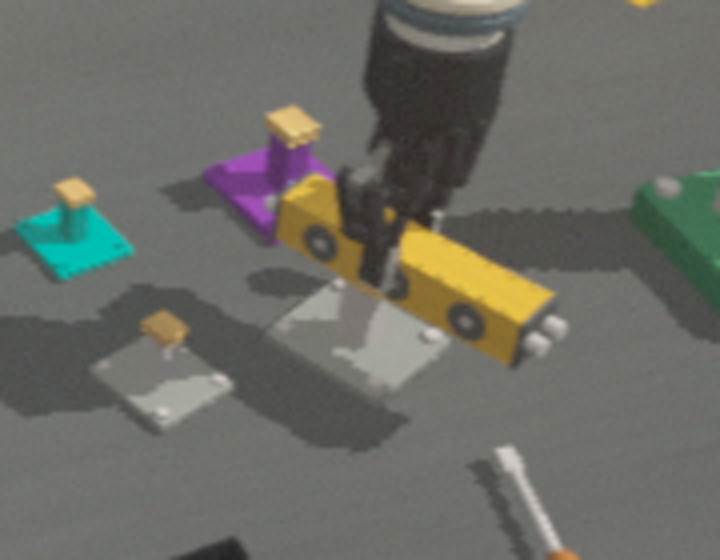

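The chassis sits on the wooden top: the stand's top and post are under it at about (360,300). It is level but pressed slightly, so I back off a little and release slowly.

servo_tool:
  rows:
    - [30,[0,0,-0.3],[0,0,0]]
    - [30,[0,0,-0.2],[0,0,0]]
    - [30,[0,0,0],[0,0,0]]
    - [30,[0,0,0],[0,0,0]]

```text
clock: 17.68
eef_pos: [564.4, 223.8, 72.3]
tcp_rot: [3.142, -0.0, 0.507]
contact_force: [-4.4, -1.2, 6.9]
opening: 0.405
```

servo_tool:
  rows:
    - [36,[0,0,0],[0,0,0]]
    - [38,[0,0,0],[0,0,0]]
    - [39,[0,0,0],[0,0,0]]
    - [40,[0,0,0],[0,0,0]]
    - [40,[0,0,0],[0,0,0]]
    - [40,[0,0,0],[0,0,0]]
    - [40,[0,0,0],[0,0,0]]

```text
clock: 18.55
eef_pos: [564.3, 223.7, 72.0]
tcp_rot: [-3.142, 0.0, 0.507]
contact_force: [-0.9, -0.0, 0.2]
opening: 0.47
```

```bash
python3 - <<'E'
from h import *
for i in range(4): im=grab_frame("scene")
st()
cv2.imwrite('pics/s6.png',cv2.resize(im[130:270,270:450],None,fx=4,fy=4,interpolation=2))
E
```

```text
t 18.75 [564.3 223.7  72. ] [180.     0.    29.05] F [-0.24 -0.35  0.53] M [-0.004 -0.017 -0.002] op 0.471 q [ 0.37  0.51  1.79 -0.    0.84  1.44]
```

View pics/s6.png

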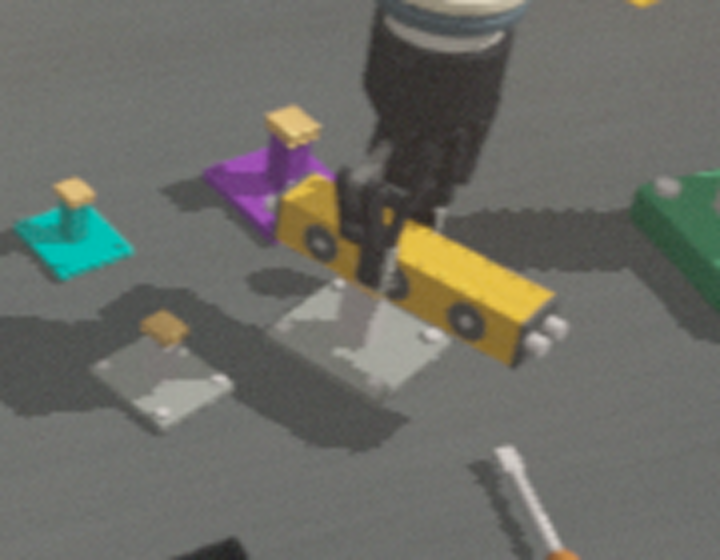

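It is released (opening 40 mm, force about 0), and the picture is unchanged, so it stays level. Open wider and withdraw upwards.

servo_tool:
  rows:
    - [50,[0,0,0],[0,0,0]]
    - [60,[0,0,0],[0,0,0]]
    - [70,[0,0,0],[0,0,0]]
    - [70,[0,0,0],[0,0,0]]
    - [70,[0,0,-5],[0,0,0]]
    - [70,[0,0,-15],[0,0,0]]
    - [70,[0,0,-25],[0,0,0]]
    - [70,[0,0,-40],[0,0,0]]

```text
clock: 19.75
eef_pos: [563.7, 223.5, 157.9]
tcp_rot: [-3.141, 0.002, 0.507]
contact_force: [0.3, 0.9, 0.0]
opening: 0.823
```

servo_tool:
  rows:
    - [70,[0,0,-40],[0,0,0]]
    - [70,[0,0,0],[0,0,0]]
    - [70,[0,0,0],[0,0,0]]
    - [70,[0,0,0],[0,0,0]]
    - [70,[0,0,0],[0,0,0]]
    - [70,[0,0,0],[0,0,0]]

```text
clock: 20.5
eef_pos: [564.1, 223.6, 196.4]
tcp_rot: [-3.141, 0.001, 0.507]
contact_force: [-0.4, -0.5, -0.2]
opening: 0.82
```

```bash
python3 - <<'E'
from h import *
a=grab_frame("scene")
for i in range(8): im=grab_frame("scene")
st();print("diff",cv2.absdiff(a,im)[170:230,330:420].max())
cv2.imwrite('pics/s7.png',cv2.resize(im[120:340,130:450],None,fx=2.4,fy=2.4,interpolation=2))
E
```

```text
t 20.95 [564.3 223.7 197. ] [180.    -0.    29.05] F [-0.06 -0.59 -0.44] M [ 0.029 -0.01   0.017] op 0.82 q [0.38 0.36 1.71 0.   1.08 1.44]
diff 12
```

View pics/s7.png

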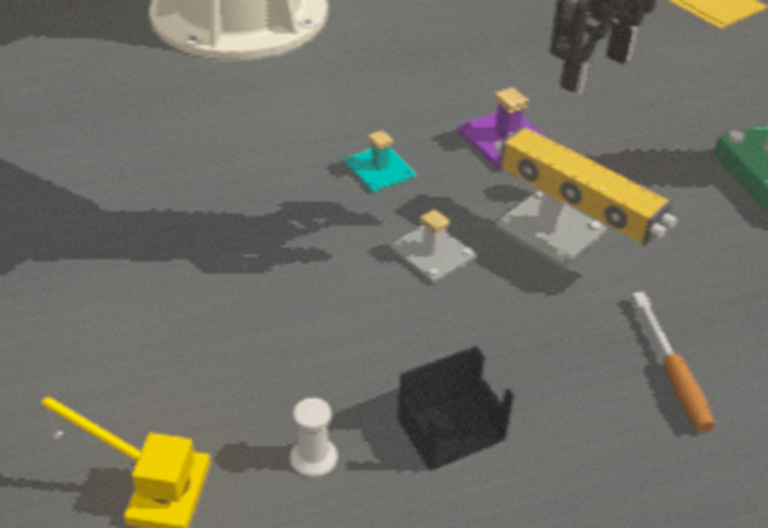

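The chassis stands balanced on the large grey stand (585,185), the gripper is clear, and the bystanders have not moved. Handing in.

```bash
python3 -c "
from rig import *
print(sign_off())"
```

```text
the job is handed in; nothing more can be done
None
```

The chassis is balanced by itself on the large grey stand, and I handed the job in at about 21 s of the 62 s allowed. `sign_off` gives no verdict, so this rests on my own checks.

- **Feeling the weight:** I lifted one end about 12 mm by the arm's readings while the other stayed down, laid the chassis flat and let go. I then gripped it 10 mm off the middle and lifted it level to weigh it. It weighs about 6.2 N, with the balance point about 25–28 mm from the middle towards the end I had lifted.
- **Placing:** I set that balance point over the wooden top, with the chassis along the top's longer side, and released it slowly.
- **Last checks:** With the gripper about 125 mm up and clear, tool force was near zero. Two pictures 0.4 s apart matched, apart from slight noise, and show the chassis upright and level. The cab, chimney, crane and burnisher look unmoved.
- **Disagreements:**
  - The two balance readings differed by 3 mm (15 against 18 mm from the grip).
  - The two cameras differed by about 4 mm on the stand's position.
  - The moment reading from the one-end lift gave only the heavy end, not an exact value.
  - While lowering, I pressed the stand about 7 N more than intended before backing off.

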